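Lock the lamp pivot with the second nut

ROBOT

A 7-joint arm with a two-finger parallel gripper is mounted at the origin on the work surface. World frame = base frame: x ahead of the robot, y to its left, z up, the work surface at z = 0. Lengths are in mm, angles in rad, forces in N, time in s.
With the tool pointing down it reaches from about 425 to 825 mm from the base axis. Payload 3.6 kg.
Tool frame: the origin (TCP) lies at the very end of the fingers, on their centre line; the grasp point (between the pads) lies 19 mm behind it; z points along the fingers, y is the line along which they close (so a half turn about z gives the same grasp; the last joint's range is limited). The gripper opens to 93 mm and grips with 3 to 60 N. Pads are 15 mm wide; open, the fingers measure 128 mm over their backs; the gripper's body (75 mm by 188 mm) begins 65 mm behind the grasp point.
Start: joints at [-1.2, 0.615, -0.013, 1.423, 0.008, 1.103, -0.04], TCP at [251.169, 599.48, 218.64] pointing down, gripper open.
Joint ranges: [-3.12, 3.12], [-0.3, 2.06], [-1.34, 1.32], [0.26, 2.42], [-1.36, 4.5], [0.01, 1.98], [-2.84, 2.84]. Speed limits (rad/s): [2.79, 2.79, 3.14, 3.14, 3.14, 3.14, 3.14].

INTERFACE

Orientations are given as a unit quaternion [x, y, z, w].
In Python, from cell import ctrl, inverse_kinematics, readout, imaging gives the robot as it stands. The module is installed in compiled form; this text tells all that it offers. Calls block until the motion is done:
- ctrl.reach(position, orientation): joint-space move of the TCP to a pose.
- ctrl.move_straight(position, orientation=None, velocity=150): straight line of the TCP; orientation=None keeps the orientation; velocity is the mean speed in mm/s.
- ctrl.goto_joints(angles): joint-space move.
- ctrl.move_gripper(opening, squeeze=None): finger opening in mm; squeeze is the grip in N (None keeps the last); returns when the fingers have stopped.
- ctrl.wait(seconds).
- inverse_kinematics(position, orientation): joint angles nearest the present ones, or None.
- readout.state(): the state.
- imaging.snapshot(name): name is "scene" or "side" or "wrist"; returns a dict with "img" (420x560x3 uint8, blue, green, red), "depth" (420x560 float32, mm along the optical axis (not along the pixel's ray), 0 where there is no reading), "fx", "fy", "cx", "cy" (pixels), "k1" (the pictures are not rectified: a ray, as slopes to the right and down, at radius r is drawn at 1 + k1 r^2 times it, then the intrinsics apply), "position" and "attitude" of the camera in the world. Camera axes: x right, y up, looking along -z (the intrinsics and any distortion apply to the point x, -y, -z); pixel columns grow to the right and rows downward; lengths in mm; the calibration is good to about 2 mm. A picture is of the moment at which its call begins.
A pose or a line that the arm cannot do raises ctrl.MotionError and nothing moves.
- ctrl.job_done(): hands the job in; it is judged then, once.
The state is a dict: "t": time; "joint_pos": joint angles; "joint_velocities": joint speeds; "effort": joint torques, N m; "ee_pos": TCP position; "tcp_rot": TCP orientation; "force": force on the tool from outside, world axes, zero at the start; "moment": the same for the moment, N m; "grip_width": finger opening in mm; "finger_force": force on a finger pad.
Only numpy, scipy, OpenCV 4.12 (cv2) and the standard library are available. Lean on these libraries where they do the work, as an engineer would, in place of code of your own. Each camera call takes 0.05 s, during which the arm holds its last target. There are 200 camera calls.

TASK

The tall upper nut on the lamp foot without a cap is still loose: run it down clockwise onto the flat nut below it and tighten it against that one to about 0.8 N m, so that it stays locked when you let go. The lower nut sets how stiffly the lamp arm swings, so it must not turn: do not overtighten. Leave the finished foot, with the black cap on its nut, and everything else on the bench alone.

Things in the scene. Friction and masses are not known exactly. Their poses are not given: they have to be found in the camera images.
- open_foot: Unfinished magnifier-lamp foot, fixed to the bench: dark round steel foot 116 mm across, 22 mm high, with a flat aluminium arm link (30 mm wide, 8 mm thick, top at 30 mm) running 165 mm along its x axis to a round black knuckle. Origin: centre of the underside; its z axis is that of the upright 16 mm threaded stud that carries both nuts.
- set_nut: First (lower) nut of the unfinished foot: flat steel hexagon nut, 40 mm across flats, 18 mm high, on the stud over the arm link. Origin: centre of its underside, 33 mm above the bench; at the start its x axis lies along that of open_foot. It sits stiffly, but the upper nut drags it round once that is turned with more than about 1.4 N m.
- set_top (a point): Centre of the top face of the lower nut, 51 mm above the bench, on the stud axis: the face to tighten against.
- jam_nut: Second (upper) nut of the unfinished foot: tall steel hexagon, 36 mm across flats, 41.6 mm across corners, 40 mm high, on a round flange 44 mm across and 6 mm thick; 46 mm high in all. Captive on the stud. Origin: centre of the flange's underside, 0.4 to 0.9 mm above the lower nut at the start. Its x axis points through a corner, its y axis is square to a pair of flats (as is every 60 degrees on).
- jam_grip (a point): Point on the upper nut's axis 30 mm above its underside, the height to grip two flats; axes as jam_nut. Clockwise from above lowers it 1.5 mm per turn: 2 to 3.6 rad at about 0.15 N m until it seats; then, while turning, the torque jumps to 0.4 and climbs 1.8 N m per radian (0.7 is enough). Friction locks it: at a halt the felt torque drops by about 0.3 N m, and let go it springs back a little but holds.
- done_foot: Finished lamp foot, same make and size as the other, its tall nut already down tight and topped by a black domed plastic cap 28 mm across (cap's top at 112 mm). Fixed, does not turn; leave alone. Origin: centre of the underside; x along its arm link.
- speaker_mid (a point): Centre (19 mm up) of a loose black loudspeaker, 100 mm across, 38 mm high; bystander.
- driver_grip (a point): Grip of a loose screwdriver, 180 mm long, 26 mm thick, lying on the bench; bystander.
- jar_mid (a point): Centre of a loose clear jar of 48 mm diameter, 62 mm high; bystander.
- spanner_mid (a point): Centre of a loose steel spanner, 160 mm long, 8 mm thick, lying flat; bystander.
There are look-alikes about, which are no part of the job. What is shaped like the open_foot but orange is not meant.

How it is judged:
By the outcome, as a careful person would: the job done as asked, in the order asked, and still so for the second after the job is handed in, with the robot touching nothing.
It also fails if it takes over 64 s, if anything falls off the work surface, if the arm or the gripper's body presses on something with over 40 N, if the wrist force passes 120 N, or if a joint passes its speed limit or range.

## Working session

There is one attempt and no reset: what is moved stays moved. The work goes in short steps, each a Python script; the robot and the scene stay as the last script left them, time stands still between calls to the robot, and variables do not carry over. Pictures are saved under pics/ and viewed, at most 10 in all, crops included, and the job is handed in when it is done.

```bash
mkdir -p pics; cat > h.py <<'E'
import numpy as np, cv2
from scipy.spatial.transform import Rotation as R
from cell import ctrl, inverse_kinematics, readout, imaging
def cloud(s):
    h,w=s["depth"].shape
    u,v=np.meshgrid(np.arange(w),np.arange(h))
    K=np.array([[s["fx"],0,s["cx"]],[0,s["fy"],s["cy"]],[0,0,1.]])
    p=cv2.undistortPoints(np.stack([u,v],-1).reshape(-1,1,2).astype(np.float64),K,np.array([s["k1"],0,0,0.])).reshape(h,w,2)
    d=s["depth"]
    c=np.stack([p[...,0]*d,-p[...,1]*d,-d],-1)
    a=np.array(s["attitude"])
    M=a if a.shape==(3,3) else R.from_quat(a).as_matrix()
    return c@M.T+np.array(s["position"])
E
python3 - <<'E'
from h import *
import pickle
for n in("scene","side"):
    s=imaging.snapshot(n); pickle.dump(s,open(n+".pkl","wb")); cv2.imwrite(f"pics/{n}0.png",s["img"]); print(n,s["position"],s["attitude"],s["fx"],s["k1"])
print(readout.state())
E
```

```text
scene [ 923.04944722  460.33281916 1018.10567013] [0.1237832  0.27709356 0.85983589 0.41058387] 505.9132652982379 -0.14297032315062044
side [-146.77723221 -626.6401353   952.96061947] [ 0.36059778 -0.13092938 -0.31481091  0.86817097] 504.15337440543607 -0.1606940838810427
{'t': 0.1, 'joint_pos': array([-1.20047781,  0.6158053 , -0.01260959,  1.42472473,  0.00809443,
        1.10337665, -0.04036978]), 'joint_velocities': array([-0.00077875, -0.00037598, -0.00147723, -0.0053863 , -0.00045377,
        0.00181842,  0.00094272]), 'effort': array([ 9.83115497e-04, -4.60045910e+01,  2.09831432e-01, -1.66244316e+01,
       -6.12013810e-02,  1.69937813e-02,  1.02488561e-04]), 'ee_pos': array([250.9362886 , 598.84967901, 217.61279855]), 'tcp_rot': array([ 1.97067064e-01,  9.80389357e-01, -1.11228827e-03, -2.10370892e-04]), 'force': array([ 0.23970771, -0.54190657, -0.33511743]), 'moment': array([ 0.00823435, -0.05560867,  0.05151262]), 'finger_force': 0.0, 'grip_width': 93.2558578502163}
```

View pics/scene0.png

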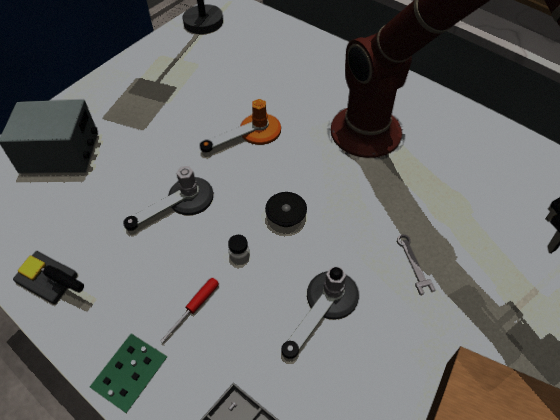

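View pics/side0.png

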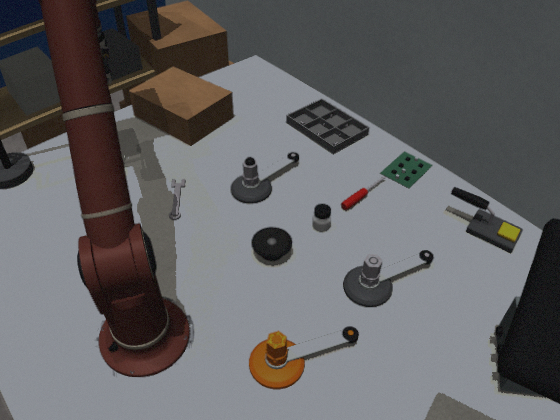

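Candidates for the nut in the scene picture: the grey foot with a bare nut (186,178), the grey foot with a black cap (336,275, finished) and the orange foot (260,112, look-alike). I choose (186,178), which is (372,262) in the side picture. Next is a measurement and a close crop.

```bash
python3 - <<'E'
from h import *
import pickle
crops=[]
for n,(u,v) in (("scene",(186,185)),("side",(372,272))):
    s=pickle.load(open(n+".pkl","rb")); P=cloud(s)
    crops.append(cv2.resize(s["img"][v-37:v+38,u-45:u+45],None,fx=4.4,fy=6.6*2/3,interpolation=cv2.INTER_CUBIC))
    w=P[v-60:v+60,u-70:u+80].reshape(-1,3)
    t=w[(w[:,2]>91)&(w[:,2]<103)]; print(n,"top",len(t),np.median(t,0),t.min(0),t.max(0))
    c=np.median(t,0)
    f=w[(abs(w[:,2]-22)<4)&(np.linalg.norm(w[:,:2]-c[:2],axis=1)<70)]; print("foot",len(f),f.min(0),f.max(0))
    h=w[(abs(w[:,2]-0)<4)]; print("bench z",np.median(h[:,2]))
    a=w[(w[:,2]>26)&(w[:,2]<45)&(np.linalg.norm(w[:,:2]-c[:2],axis=1)>75)]
    print("knuckle/arm",a.mean(0),np.degrees(np.arctan2(*(a.mean(0)-c)[1::-1])))
    if n=="scene":
        for m,(x,y) in dict(cap=(336,275),orange=(260,104),speaker=(287,205),jar=(238,245)).items():print(m,P[y,x])
cv2.imwrite("pics/crop0.png",np.hstack(crops))
E
```

```text
scene top 174 [ 473.558116   -217.72101533   98.0840445 ] [ 452.39222934 -239.70093426   91.11010889] [ 490.98558108 -200.82797721  102.84215165]
foot 479 [ 421.31365602 -268.78912749   18.00364545] [ 541.39942883 -165.00499322   25.93705218]
bench z 0.41387628326708636
knuckle/arm [ 423.44419343 -258.38042261   31.16821763] -140.94621371205284
cap [478.03243246 228.07871547 110.24509159]
orange [ 180.43906928 -230.0761671    99.23112591]
speaker [364.62796288   9.27340604  44.30136736]
jar [529.81292149   2.13310556  63.51504755]
side top 217 [ 469.1105476  -220.97916784   99.34189136] [ 453.53306757 -239.8977217    91.10905466] [ 493.13734483 -200.14077672  102.65911496]
foot 697 [ 419.95295502 -273.85058733   18.00471389] [ 528.93467393 -168.4768847    25.9988513 ]
bench z 1.625088163375608
knuckle/arm [ 552.16544243 -215.07526404   32.72897884] 4.065994384588767
```

View pics/crop0.png

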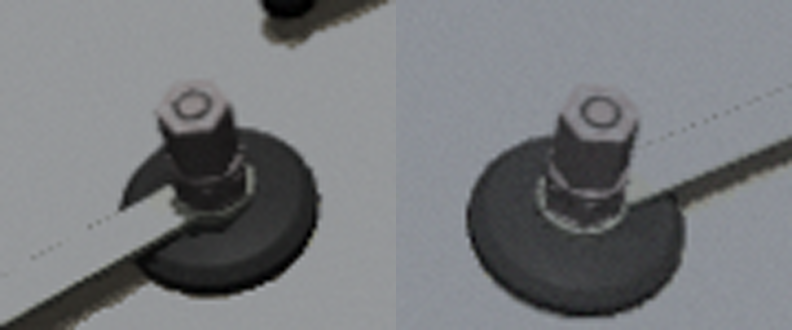

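The crop shows a bare hexagon nut with the stud ring on its top, above a flat nut and with a gap below the flange, and no cap. This is the right foot. Its top is near (471,-219,98), which agrees with the expected 97.5 mm. Next I go above it and look through the wrist camera.

```bash
python3 - <<'E'
from h import *
import pickle
q0=np.array(readout.state()["tcp_rot"])
p=[471,-219,200]
for a in np.arange(0,360,30):
    q=(R.from_euler('z',a,degrees=True)*R.from_quat([0,1,0,0])).as_quat()
    j=inverse_kinematics(p,q); print(a,None if j is None else np.round(j,2))
a=-25
q=(R.from_euler('z',a,degrees=True)*R.from_quat([0,1,0,0])).as_quat()
ctrl.reach(p,q)
s=imaging.snapshot("wrist"); pickle.dump(s,open("wrist.pkl","wb")); cv2.imwrite("pics/wrist0.png",s["img"])
st=readout.state(); print(st["t"],st["joint_pos"],st["ee_pos"],st["tcp_rot"],s["position"],s["fx"])
E
```

```text
0 [ 0.16  0.45  0.33  1.83 -0.18  0.89  2.15]
30 [ 0.22  0.44  0.26  1.83 -0.14  0.89  2.63]
60 [ 1.08  0.68 -1.15  1.8   0.69  1.13  2.32]
90 [-0.28  0.67  1.14  1.84 -0.69  1.09 -2.02]
120 [-0.28  0.67  1.14  1.84 -0.69  1.09 -1.5 ]
150 [-0.2   0.59  0.94  1.84 -0.56  1.01 -1.12]
180 [-0.32  0.75  1.27  1.84 -0.79  1.17 -0.35]
210 [-0.31  0.73  1.23  1.84 -0.76  1.14  0.14]
240 [-0.26  0.64  1.07  1.84 -0.65  1.06  0.55]
270 [-0.18  0.57  0.91  1.84 -0.53  0.99  0.95]
300 [-0.08  0.52  0.72  1.84 -0.41  0.94  1.35]
330 [ 0.08  0.46  0.46  1.83 -0.25  0.9   1.7 ]
3.125 [ 0.09888948  0.46044701  0.42955863  1.83320488 -0.23918613  0.89900371
  1.77513665] [ 471.48386729 -218.1639895   199.90496107] [ 2.15603542e-01  9.76480963e-01  2.02317525e-04 -1.53030236e-05] [ 402.43863891 -186.06582747  364.77540193] 327.2926352448089
```

View pics/wrist0.png

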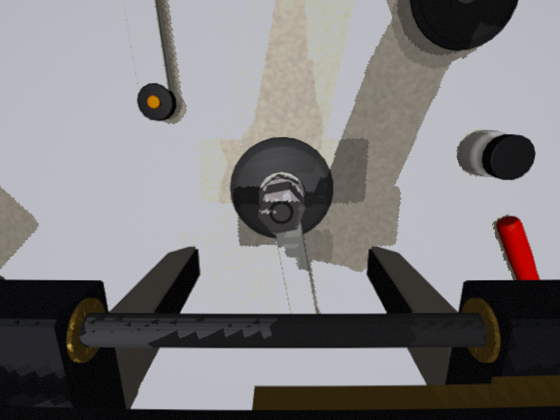

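The wrist view shows the nut top at about (283,205), with the black foot around it at (282,188) and the arm link running down the picture. Next I rectify the image onto the plane of the nut's top and read the hexagon's centre and angle from that.

```bash
cat >> h.py <<'E'
def topview(s,c,z,half=40,res=10):
    # orthographic view of plane z, x right, y up, res px/mm
    n=int(2*half*res); g=(np.arange(n)+.5)/res-half
    X,Y=np.meshgrid(c[0]+g,c[1]-g)
    W=np.stack([X,Y,np.full_like(X,z)],-1).reshape(-1,3)-np.array(s["position"])
    C=W@R.from_quat(s["attitude"]).as_matrix()*[1,-1,-1]
    K=np.array([[s["fx"],0,s["cx"]],[0,s["fy"],s["cy"]],[0,0,1.]])
    p=cv2.projectPoints(C,np.zeros(3),np.zeros(3),K,np.array([s["k1"],0,0,0.]))[0].reshape(n,n,2).astype(np.float32)
    return cv2.remap(s["img"],p[...,0],p[...,1],cv2.INTER_CUBIC)
E
python3 - <<'E'
from h import *
import pickle
o=[]
for n in("wrist","scene","side"):
    s=pickle.load(open(n+".pkl","rb"))
    if n=="wrist":
        P=cloud(s)[170:240,240:325].reshape(-1,3); t=P[abs(P[:,2]-97.5)<3]; print(len(t),t.mean(0),t.min(0),t.max(0))
    im=topview(s,(471,-219),97.5,32,6.2); 
    for k in range(0,64,10): 
        x=int((k+2)*6.2); im[::8,x]=(0,255,255); im[x,::8]=(0,255,255)   # lines every 10mm: centre at 32
    o.append(im)
o=np.hstack(o); print(o.shape); o=cv2.convertScaleAbs(o[:, :],alpha=1.2); cv2.imwrite("pics/top0.png",cv2.resize(o,(798,266)) if 0 else np.vstack([cv2.resize(o[:,:396],(400,396))[:, :400]]) if 0 else cv2.resize(o,None,fx=800/o.shape[1],fy=800/o.shape[1]))
E
```

```text
1494 [ 471.0490351  -219.9554757    96.63508488] [ 451.80614595 -240.32844182   94.66638646] [ 491.27922568 -200.17546789   99.11912834]
(396, 1188, 3)
```

View pics/top0.png

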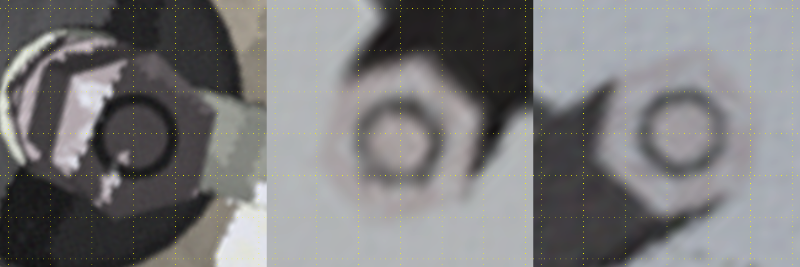

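```bash
cat >> h.py <<'E'
def hexfit(s,win=(slice(170,240),slice(240,325)),z=97.0):
    P=cloud(s)[win].reshape(-1,3); t=P[abs(P[:,2]-z)<2.5][:,:2]
    best=None
    for a in np.arange(0,60,.5):   # a: direction of a flat normal
        n=np.radians(a+np.array([0,60,120])); N=np.stack([np.cos(n),np.sin(n)],1)
        d=t@N.T; hi=np.percentile(d,99.3,0); lo=np.percentile(d,.7,0)
        k=(hi-lo).sum()
        if best is None or k<best[0]: best=(k,a,hi-lo,np.linalg.lstsq(N,(hi+lo)/2,rcond=None)[0])
    return best
E
python3 - <<'E'
from h import *
import pickle
s=pickle.load(open("wrist.pkl","rb")); print(hexfit(s))
for n in("scene","side"):
    s=pickle.load(open(n+".pkl","rb")); u,v={"scene":(186,175),"side":(372,262)}[n]
    print(hexfit(s,(slice(v-20,v+20),slice(u-25,u+25)),98))
E
```

```text
(np.float64(106.0385621451232), np.float64(47.5), array([35.23602945, 35.34796159, 35.45457111]), array([ 471.34614735, -220.1368181 ]))
(np.float64(108.31604194372274), np.float64(50.0), array([38.46197998, 35.05928227, 34.7947797 ]), array([ 471.64794463, -219.00349375]))
(np.float64(110.75840671719905), np.float64(42.0), array([39.22652111, 35.00273929, 36.52914631]), array([ 472.63699649, -220.1601171 ]))
```

```bash
cat >> h.py <<'E'
def Q(a): return (R.from_euler('z',a,degrees=True)*R.from_quat([0,1,0,0])).as_quat()
def show(tag="",n=1):
    st=readout.state()
    yaw=np.degrees(np.arctan2(*R.from_quat(st["tcp_rot"]).as_matrix()[1::-1,1]))-90
    print(tag,"t%.2f"%st["t"],"ee",np.round(st["ee_pos"],2),"yaw%.2f"%yaw,"F",np.round(st["force"],2),"M",np.round(st["moment"],3),"g%.2f f%.1f"%(st["grip_width"],st["finger_force"]),"j7 %.3f"%st["joint_pos"][6])
    return st
E
python3 - <<'E'
from h import *
ctrl.reach([471.6,-220,135],Q(18)); show("hover")
ctrl.move_straight([471.6,-220,62.8],velocity=80); st=show("down")
print(np.round(st["joint_pos"],2))
ctrl.move_gripper(45); show("45")
ctrl.move_gripper(30,6); ctrl.wait(.2); show("light")
E
```

```text
hover t3.80 ee [ 471.94 -220.08  135.2 ] yaw17.90 F [-0.25 -0.65  0.31] M [-0.011 -0.048 -0.051] g92.75 f0.0 j7 2.431
down t4.85 ee [ 471.99 -220.23   63.23] yaw18.00 F [ 0.01 -1.29 -0.02] M [ 0.023 -0.028 -0.038] g92.75 f0.0 j7 2.463
[ 0.29  0.64  0.16  1.96 -0.19  0.55  2.46]
45 t5.77 ee [ 471.59 -219.99   62.76] yaw18.00 F [-0.3   0.75 -0.94] M [ 0.076  0.036 -0.04 ] g44.58 f0.0 j7 2.463
light t6.28 ee [ 471.61 -220.05   62.81] yaw17.99 F [ 0.05 -0.01 -0.35] M [ 0.016 -0.016 -0.036] g36.17 f6.0 j7 2.463
```

```bash
cat >> h.py <<'E'
def mz(n=5):
    v=[]
    for _ in range(n): v.append(readout.state()["moment"][2]); ctrl.wait(.02)
    return np.mean(v)
def turn(a,z0=62.8,a0=18): ctrl.reach([471.6,-220,z0-1.5*(a0-a)/360],Q(a))
E
python3 - <<'E'
from h import *
ctrl.move_gripper(30,60); ctrl.wait(.2); show("60N"); print("mz0",mz())
a=18
for d in [6,12,20,20,20,20]:
    a-=d; turn(a); m0=readout.state()["moment"][2]; m=mz(); show(f"{a} m {m0:.3f} {m:.3f}")
    if m>.3: break
E
```

```text
60N t6.70 ee [ 471.59 -219.98   62.8 ] yaw17.99 F [ 0.56  0.32 -0.28] M [ 0.074  0.012 -0.162] g35.62 f59.8 j7 2.462
mz0 -0.13337313611075735
12 m -0.097 -0.091 t7.12 ee [ 471.61 -220.01   62.79] yaw12.10 F [-0.52 -0.77  0.38] M [ 0.062  0.026 -0.132] g35.47 f59.8 j7 2.392
0 m -0.072 -0.124 t7.47 ee [ 471.63 -219.99   62.73] yaw0.22 F [-0.52 -0.59  0.14] M [-0.029 -0.069 -0.095] g35.52 f59.8 j7 2.249
-20 m -0.126 -0.137 t7.89 ee [ 471.62 -220.03   62.66] yaw-19.75 F [-0.44 -0.18 -0.22] M [-0.043  0.014 -0.12 ] g35.51 f59.8 j7 2.007
-40 m -0.128 -0.133 t8.32 ee [ 471.61 -220.01   62.55] yaw-39.74 F [ 0.5  -0.51 -0.14] M [-0.091 -0.063 -0.145] g35.47 f59.8 j7 1.761
-60 m -0.154 -0.171 t8.75 ee [ 471.63 -220.02   62.49] yaw-59.76 F [ 0.17 -0.39 -0.25] M [-0.115 -0.064 -0.089] g35.72 f59.8 j7 1.511
-80 m -0.180 -0.148 t9.18 ee [ 471.65 -220.05   62.41] yaw-79.77 F [-0.77  0.8  -0.86] M [-0.173 -0.003 -0.118] g35.73 f59.8 j7 1.255
```

```bash
python3 - <<'E'
from h import *
a=-80
while a>-215:
    a-=4; turn(a); m=mz(6)
    st=readout.state()
    print(a,"m %.3f"%m,"t%.2f g%.2f"%(st["t"],st["grip_width"]),np.round(st["force"],1),"z%.2f j7 %.2f"%(st["ee_pos"][2],st["joint_pos"][6]))
    if abs(m+.13)>.2: break
show()
E
```

```text
-84 m 0.021 t9.53 g36.03 [ 1.  -0.8 -1.1] z62.41 j7 1.20
-88 m -0.003 t9.88 g35.68 [ 0.6 -0.5  0.1] z62.38 j7 1.15
-92 m -0.005 t10.23 g35.97 [-0.  -0.8 -1.2] z62.36 j7 1.09
-96 m -0.008 t10.58 g35.53 [ 0.4 -0.7 -0.3] z62.33 j7 1.04
-100 m -0.012 t10.93 g36.05 [-0.5 -1.2 -0.9] z62.32 j7 0.99
-104 m -0.005 t11.28 g35.75 [ 1.4 -0.2 -0.8] z62.32 j7 0.93
-108 m -0.014 t11.63 g35.79 [-0.3 -1.5 -0.4] z62.32 j7 0.88
-112 m -0.023 t11.98 g35.62 [ 0.8 -1.3 -0.7] z62.29 j7 0.82
-116 m -0.011 t12.33 g35.90 [ 0.8 -0.9 -0.4] z62.26 j7 0.77
-120 m -0.021 t12.68 g36.01 [ 1.3 -1.5 -0.3] z62.28 j7 0.71
-124 m -0.029 t13.03 g35.94 [ 0.1 -1.2 -1.3] z62.24 j7 0.66
-128 m -0.022 t13.38 g35.75 [ 0.2 -1.5 -0.5] z62.22 j7 0.60
-132 m -0.015 t13.73 g35.46 [ 0.5 -1.1 -1.4] z62.22 j7 0.55
-136 m -0.017 t14.08 g36.12 [ 0.8 -1.6 -0.1] z62.18 j7 0.49
-140 m -0.018 t14.43 g35.79 [ 0.7 -1.5 -0.4] z62.18 j7 0.43
-144 m -0.010 t14.78 g36.10 [ 1.1 -2.  -0.8] z62.15 j7 0.38
-148 m -0.007 t15.13 g35.52 [ 0.1 -1.9 -0.7] z62.14 j7 0.32
-152 m -0.026 t15.48 g35.71 [ 0.7 -1.9 -0.1] z62.11 j7 0.26
-156 m 0.012 t15.83 g35.87 [ 0.6 -2.  -0.4] z62.09 j7 0.20
-160 m -0.005 t16.18 g35.70 [-0.4 -1.6 -0.9] z62.11 j7 0.14
-164 m 0.320 t16.53 g35.53 [-0.2 -2.2 -0.6] z62.01 j7 0.08
 t16.53 ee [ 471.6  -220.02   62.01] yaw-163.87 F [-0.22 -2.18 -0.56] M [-0.63   0.012  0.337] g35.53 f59.7 j7 0.085
```

```bash
python3 - <<'E'
from h import *
a=-164; print("%.3f"%mz(10))
for i in range(3):
    a-=2; turn(a); m0=readout.state()["moment"][2]; m=mz(10)
    st=show(f"{a} m0 {m0:.3f} m {m:.3f}")
    if m>.5: break
E
```

```text
0.343
-166 m0 0.450 m 0.462 t17.12 ee [ 471.58 -220.03   61.97] yaw-165.96 F [ 0.31 -2.49 -2.95] M [-0.644  0.05   0.479] g35.57 f59.6 j7 0.054
-168 m0 0.475 m 0.499 t17.53 ee [ 471.58 -220.01   61.94] yaw-167.97 F [-0.06 -3.36 -3.63] M [-0.708  0.017  0.489] g35.72 f59.6 j7 0.024
-170 m0 0.591 m 0.571 t17.95 ee [ 471.57 -219.99   61.92] yaw-169.97 F [ 0.58 -3.97 -4.51] M [-0.711  0.029  0.569] g35.87 f59.6 j7 -0.006
```

Free running and seated readings agree on one picture: with these small steps the reading at a halt lies about 0.16 N m below the turning torque. The nut seated near yaw -160°, so the turning torque is now about 0.73 N m. One last 2.5° step should bring it to about 0.8; then I release, back off and look.

```bash
python3 - <<'E'
from h import *
turn(-172.5); print("m %.3f"%mz(10)); st=show("end")
q=st["tcp_rot"]
ctrl.move_gripper(60); show("open"); 
p=readout.state()["ee_pos"]
ctrl.move_straight([471.6,-220,200],velocity=100); show("up")
ctrl.reach([471,-219,200],Q(-25)); show()
s=imaging.snapshot("wrist"); b=hexfit(s,z=96.5); print(b)
ctrl.reach([471,-100,300],Q(-25))
o=[]
for n,(u,v) in (("scene",(186,190)),("side",(372,275))):
    s=imaging.snapshot(n); o.append(cv2.resize(s["img"][v-37:v+38,u-45:u+45],None,fx=4.4,fy=4.4,interpolation=cv2.INTER_CUBIC))
cv2.imwrite("pics/crop1.png",np.hstack(o)); show()
E
```

```text
m 0.585
end t18.37 ee [ 471.57 -219.99   61.89] yaw-172.46 F [ 1.13 -2.92 -5.34] M [-0.901 -0.005  0.573] g35.38 f59.6 j7 -0.043
open t18.99 ee [ 471.59 -219.85   62.04] yaw-172.51 F [ 0.99  0.36 -0.23] M [ 0.011  0.141 -0.032] g59.99 f0.0 j7 -0.044
up t20.52 ee [ 471.35 -219.66  199.37] yaw-172.50 F [ 0.58  0.81 -0.29] M [-0.039  0.17  -0.029] g59.84 f0.0 j7 -0.242
 t22.32 ee [ 470.81 -219.06  199.78] yaw-25.04 F [ 0.3  -0.53 -0.86] M [0.    0.033 0.015] g59.86 f0.0 j7 1.827
(np.float64(106.16662681027915), np.float64(41.5), array([35.29755097, 35.37928787, 35.48978797]), array([ 471.3429359 , -220.20985615]))
 t23.14 ee [ 470.05 -101.66  298.81] yaw-25.19 F [ 0.34 -0.83 -0.42] M [-0.008  0.007  0.001] g59.52 f0.0 j7 1.510
```

View pics/crop1.png

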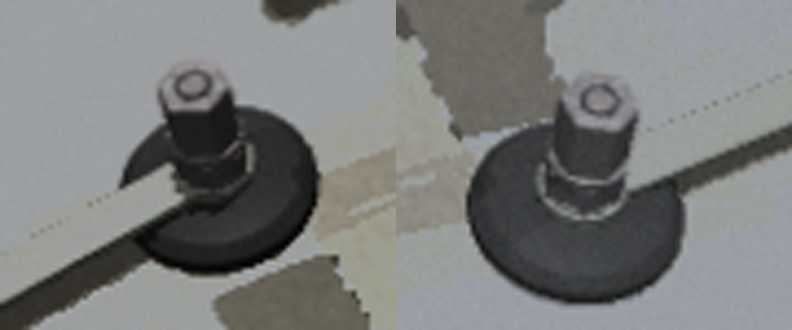

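The nut is down on the lower nut, which has kept its pose. The nut's angle of 41.5° means it turned about 186°, so it sprang back a little. The torque of the last step is between 0.62 and 0.79 N m, which is near the lower limit. There is plenty of time, so I re-grip the same flats and go about 3° further.

```bash
python3 - <<'E'
from h import *
ctrl.reach([471.6,-220,135],Q(-168.5))
ctrl.move_straight([471.6,-220,62.0],velocity=80)
ctrl.wait(.2); b=mz(10); print("base %.3f"%b)
ctrl.move_gripper(30,60); ctrl.wait(.2); print("grip %.3f"%(mz(10)-b)); show()
for a in (-170.5,-172.5,-174,-175.5):
    turn(a); m=mz(10)-b; show(f"{a} m {m:.3f}")
    if m>.68: break
E
```

```text
base 0.008
grip -0.063
 t26.95 ee [ 471.61 -220.1    62.01] yaw-168.50 F [-0.16 -0.03 -1.2 ] M [-0.096  0.104 -0.095] g35.95 f59.3 j7 -0.069
-170.5 m 0.386 t27.37 ee [ 471.61 -220.07   62.01] yaw-170.43 F [0.22 0.37 0.59] M [-0.22   0.177  0.388] g35.67 f59.0 j7 -0.097
-172.5 m 0.617 t27.78 ee [ 471.6  -220.07   61.98] yaw-172.45 F [-0.35 -0.05  0.17] M [-0.305  0.138  0.67 ] g35.92 f58.9 j7 -0.126
-174 m 0.697 t28.20 ee [ 471.61 -220.07   61.98] yaw-173.98 F [ 1.34 -1.15 -0.5 ] M [-0.305  0.217  0.7  ] g35.19 f58.9 j7 -0.148
```

The halt reading is now 0.70 N m, so the turning torque was at least that, about 0.8. I release, clear the nut and check it.

```bash
python3 - <<'E'
from h import *
ctrl.move_gripper(60)
ctrl.move_straight([471.6,-220,200],velocity=100)
ctrl.reach([471,-219,200],Q(-25)); print(hexfit(imaging.snapshot("wrist"),z=96.5)[1:])
ctrl.reach([471,-100,300],Q(-25))
o=[]
for n,(u,v) in (("scene",(186,190)),("side",(372,275))):
    s=imaging.snapshot(n); o.append(cv2.resize(s["img"][v-37:v+38,u-45:u+45],None,fx=4.4,fy=4.4,interpolation=cv2.INTER_CUBIC))
cv2.imwrite("pics/crop2.png",np.hstack(o)); show()
E
```

```text
(np.float64(35.5), array([35.27177285, 35.29482441, 34.97840619]), array([ 471.35579049, -220.08599634]))
 t32.99 ee [ 470.01 -101.79  298.71] yaw-25.20 F [-0.77 -0.67 -0.13] M [-0.035  0.051  0.037] g59.93 f0.0 j7 1.456
```

View pics/crop2.png

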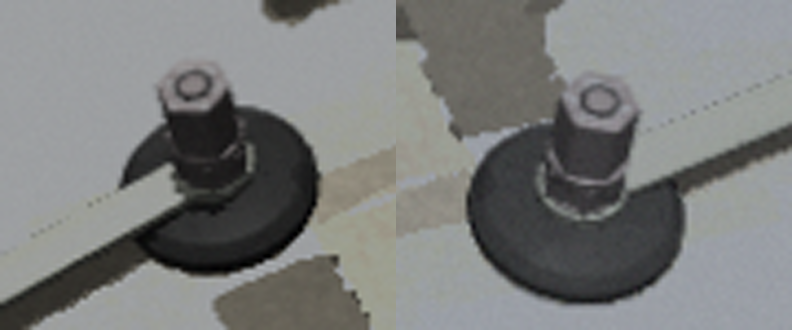

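```bash
python3 -c "
from h import *
print(ctrl.job_done())"
```

```text
the job is handed in; nothing more can be done
None
```

The upper nut is down on the lower nut and tightened to an estimated 0.8 N m (0.70 N m read at a halt). In the pictures the lower nut shows no sign of having turned. The finished foot and everything else were left alone, and the job was handed in at about 33 s.

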